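# Clean the tip of the cranked probe in the latched tip cleaner

## Robot

A 7-joint arm with a two-finger parallel gripper is mounted at the origin on the work surface. World frame = base frame: x ahead of the robot, y to its left, z up, the work surface at z = 0. Lengths are in m, angles in rad, forces in N, time in s.
With the tool pointing down it reaches from about 0.4 to 0.875 m from the base axis. Payload 19.3 kg.
Tool frame: the origin (TCP) lies at the very end of the fingers, on their centre line; the grasp point (between the pads) lies 19 mm behind it; z points along the fingers, y is the direction in which the jaws open and shut (so a half turn about z gives the same grasp; the last joint's range is limited). The gripper opens to 85 mm and grips with 20 to 120 N. Pads are 22 mm wide; open, the fingers measure 114 mm over their backs; the gripper's body (76 mm by 85 mm) begins 54 mm behind the grasp point. The pads swing forward as they close: fully open they stand 13 mm farther back than shut.
Start: joints at [-1.273, 0.521, -0.036, 1.599, 0.021, 1.021, -0.113], TCP at [0.225, 0.583, 0.231] pointing down, gripper open.
Joint ranges: [-2.91, 2.91], [-0.3, 2.13], [-1.5, 1.42], [0.17, 2.43], [-1.26, 4.41], [0.16, 1.93], [-2.52, 2.52]. Speed limits (rad/s): [1.89, 1.89, 2.39, 2.39, 3.01, 3.01, 3.01].

## Interface

Orientations are given as [roll, pitch, yaw] about the fixed x, y, z axes, in that order (R = Rz(yaw) Ry(pitch) Rx(roll)).
In Python, from workcell import bot, grab_frame, calibration, workorder gives the robot as it stands.
- The arm moves only by the tool move_arm, never from a script. Its arguments are lists of equal length, an entry for each row: "jaw": the closure in counts, from 0 (fully open) to 255 (shut); "dp": the shift along the tool's x, y, z in units of 800 mm (1.0 is 800 mm), a list of three; "rotation": the turn, a rotation vector about the tool's x, y, z in units of pi rad (1.0 is pi rad), a list of three. In form: {"jaw": [jaw, ...], "dp": [[dx, dy, dz], ...], "rotation": [[rx, ry, rz], ...]}. A call has 1 to 10 rows; each row shifts and turns the commanded pose from where the row before left it, along the tool's axes as they then stand; what a row does not reach is not made up. A row lasts 1/8 s, in which the tool goes at most 62.5 mm and 10.7 degrees, less where a joint would pass 70% of its speed; a pose out of reach is approached as far as the arm can. A call with a number of a shift or a turn outside -1 to 1 is refused whole. A call with a gripper value outside its range is refused whole. The fingers move at their own pace and stop on an object; "squeeze" is the grip in N (left out, the last holds). Time passes only in rows, so rows that do not move let the fingers close. It gives the time, the measured TCP pose, the force and the opening at its end, in the units of the state.
- bot.observe(): the state, without advancing time (a new reading comes with each control period).
- grab_frame(name): name is "scene" or "top" or "wrist"; returns the picture (400x640x3 uint8, blue, green, red); there is no depth.
- calibration(name): a dict with "camera_matrix" (3x3 intrinsics, pixels), "T" (4x4, takes a point from camera to world coordinates). Camera axes: x right, y down, z forward; pixel columns grow to the right and rows downward; lengths in m; the calibration is good to about 2 mm. A picture is of the moment at which its call begins: read the wrist's pose just before it. calibration takes no time and is no camera call; for the wrist camera it gives the pose at the moment of the call.
- workorder.job_done(): hands the job in, once; it reports no verdict.
The state is a dict: "clock": time; "qpos": joint angles; "qd": joint speeds; "joint_efforts": joint torques, N m; "position": TCP position; "tool_rot": TCP orientation; "force": force on the tool from outside, world axes, zero at the start; "moment": the same for the moment, N m; "grip_width": finger opening in m.
Only numpy, scipy, OpenCV 4.12 (cv2) and the standard library are available. Lean on these libraries where they do the work, as an engineer would, in place of code of your own. Each camera call takes 0.05 s, during which the arm holds its last target. There are 200 camera calls.

## Task

Clean the tip of the cranked probe: swing the latch lever of the white tip cleaner fully clear of its lid, then tip the lid up and right back so that it stays open. Pick the probe off its rest, dip its tip into the well until the sprung floor gives noticeably, keep it lightly pressed there for a second without driving the floor down to its stop, then draw it out and lay it back on its rest as it was, tip hanging down, letting go only when it is down in the notches. Leave the latch and lid open and the other things on the bench alone.

Things in the scene. Friction and masses are not known exactly. Their poses are not given: they have to be found in the camera images.
- cleaner: Tip cleaner, a white plastic box fixed to the bench, 150 x 150 mm, 85 mm high. Origin: centre of its underside on the bench; z up; x points from its front to its hinge side; y to the left of x. A round well of 36 mm diameter opens in the middle of its top. A thin rail (10 mm along x, 100 mm along y, 8 mm high) stands on its top behind the hinge, centred at x = 66 mm.
- well_mouth (a point): Centre of the well's mouth, in the top face of the cleaner, 85 mm above the bench; hidden under the lid while that is shut. The well goes straight down, 36 mm in diameter. Its floor is a sprung rubber pad that fills the well; it stands somewhere between 30 and 52 mm below the mouth, differently each time, and its height is not told.
- pad (a joint): Travel of the sprung floor of the well: 0 is up (untouched), 0.012 m is fully down on its stop. It needs about 2 N to start moving, 4 N for 6 mm and 6 N at the stop, and comes back up by itself. At least 3 mm counts as pressed; beyond 11 mm is driven on to the stop.
- lid (a joint): Angle of the grey lid: 0 shut, 1.57 upright, 1.9 its stop. Past upright it falls back and stays; before, it falls shut. It turns about the line through point lid_hinge along the cleaner's y, front edge rising. Plate 115 mm long (forward from the hinge), 90 mm wide (y), 8 mm thick, 120 g, top 95 mm above the bench when shut.
- lid_hinge (a point): Middle of the lid's hinge line, 55 mm behind the well's axis (cleaner's +x) and 89 mm above the bench.
- lid_tab (a point): Front face of the lid's upright tab, on the lid's front edge, 115 mm in front of the hinge and 30 mm above it when shut. Tab: 30 mm wide (y), 6 mm thick (x), from 95 to 140 mm above the bench, its face flush with the lid's front edge. Pinched from above near its top across its 30 mm, it can be led round the hinge, turning between the finger pads.
- latch (a joint): Angle of the steel latch lever: 0 (it may start anywhere up to 0.2) its nose lies over the lid's right edge and holds it shut; above 1.3 it is clear; 1.6 is its stop. It turns about a vertical pin, anticlockwise seen from above, and stays where it is left (about 1 N at its tab).
- latch_pivot (a point): Axis of the latch pin, 15 mm in front of the well's axis and 62 mm to its right (cleaner's -x, -y), 100 mm above the bench: the middle of the 6 mm thick, 12 mm wide lever. The nose reaches 30 mm from the pin to the left, over the lid, the tail 55 mm to the right.
- latch_tab (a point): Middle of the upright tab on the lever's tail, 48 mm from the pin: 14 x 14 mm, from 103 to 131 mm above the bench; this point is 120 mm above the bench. To free the latch, push the tab away from the cleaner's front (towards the cleaner's +x) and round the pin; it ends behind the pin.
- rest: Steel and aluminium rest, fixed to the bench: base 160 x 80 x 12 mm with two posts 8 mm thick at x = -48 and +48 mm. Each has a V notch, 17 mm wide at its floor (115 mm above the bench) and 34 mm at its top (133 mm). Origin: centre of the underside, x along the line of the posts towards the probe's leg, z up.
- rest_seat (a point): Where the origin of the probe belongs when it lies on the rest: midway between the posts, 122 mm above the bench.
- rest_tip (a point): Where the probe's tip belongs when it lies on the rest: 78 mm from the rest's middle along its x, 20 mm above the bench.
- probe: Cranked probe, about 90 g (may differ by a third): a black straight handle of 12 mm (y) x 14 mm (z), 162 mm long along x (from -78 to +84 mm), with a steel leg of 8 mm diameter hanging straight down at x = +78 mm. Origin: middle of the handle's height, midway between the two posts when it lies on the rest; the handle is gripped there from above across its 12 mm.
- probe_tip (a point): Lower end of the probe's leg, 102 mm below the handle's middle line and 78 mm along +x from the origin. The end is a rounded bead of 10 mm diameter.
- beaker: Bystander: clear plastic beaker, 70 mm across, 85 mm high, origin under its centre.
- tip_box: Bystander: blue box with clear cover, 80 x 120 x 70 mm, origin under its centre.
- well_plate: Bystander: clear well plate, 85 x 127 x 18 mm, origin under its centre.
There are look-alikes about, which are no part of the job. Several things have the shape of the cleaner; the one meant has the colours described above.

How it is judged:
On the way, in this order (a step that is already met when the one before it is completed fails the run):
1. the latch lever is swung clear of the lid (angle above 1.3) with the lid still shut (value of joint latch above 1.3 rad and value of joint lid below 0.2 rad), for 0.1 s.
2. the lid is tipped back past upright (above 1.65) and stays (value of joint lid above 1.65 rad), for 0.2 s.
3. the probe's tip is in the well and presses its sprung floor down by 3 to 11 mm for 0.6 s (value of joint pad between 0.003 and 0.011 m and horizontal distance between probe_tip and well_mouth below 0.018 m and z of probe_tip in the frame of well_mouth below -0.025 m), for 0.6 s.
4. the probe is set down on its rest while still held (its origin within 15 mm of rest_seat with the fingers on it), not dropped (distance between probe and rest_seat below 0.015 m and distance between probe_tip and rest_tip below 0.03 m and contact force between the fingers and probe above 0.5 N), for 0.1 s.
At the end, for the whole second after the job is handed in: The probe lies still on its rest in both notches, upright (within 0.15 rad), its handle's origin within 18 mm of rest_seat and its tip within 30 mm of rest_tip; the latch is clear (above 1.3), the lid is back (above 1.65) and the sprung floor is up again (below 2 mm) (value of joint latch above 1.3 rad and value of joint lid above 1.65 rad and value of joint pad below 0.002 m and distance between probe and rest_seat below 0.018 m and distance between probe_tip and rest_tip below 0.03 m and angle between probe's own z axis and vertical below 0.15 rad and linear speed of probe below 0.02 m/s); the robot touches nothing.
It fails at once if the sprung floor is driven on to its stop (beyond 11 mm) (value of joint pad above 0.011 m).
It fails at once if a bystander is shifted by more than 20 mm (distance of any of beaker, tip_box, well_plate from where it was at the start of the episode above 0.02 m).
It also fails if it takes over 72 s, if anything falls off the work surface, if the arm or the gripper's body presses on something with over 40 N, if the wrist force passes 120 N, or if a joint passes its speed limit or range.

## Working session

There is one attempt and no reset: what is moved stays moved. The work goes in short steps, Python scripts to look and compute and a tool call to move; the robot and the scene stay as the last step left them, time stands still between calls to the robot, and variables do not carry over. Pictures are saved under pics/ and viewed, about 8 in all and at most 12, crops included, and the job is handed in when it is done.

Besides the shell and the picture viewer there is one more tool, called after "Call:" in YAML: its name, and indented under it one key for each argument. move_arm: Moves the arm, as the interface text tells. Shifts and turns lie within -1 to 1; 1 stands for 800 mm of shift or pi rad of turn. Its arguments: {"type":"object","properties":{"jaw":{"type":"array","items":{"type":"number"}},"dp":{"type":"array","items":{"type":"array","items":{"type":"number","minimum":-1,"maximum":1}}},"rotation":{"type":"array","items":{"type":"array","items":{"type":"number","minimum":-1,"maximum":1}}},"squeeze":{"type":"number"}},"required":["jaw","dp","rotation"]}

```bash
mkdir -p pics; python3 - <<'E'
from workcell import bot, grab_frame, calibration, workorder
import cv2,numpy as np
for n in("scene","top"):
    f=grab_frame(n);cv2.imwrite(f"pics/{n}0.png",f)
    c=calibration(n);print(n,np.round(c["camera_matrix"],1).tolist(),np.round(c["T"],3).tolist())
s=bot.observe();print({k:np.round(v,3).tolist() for k,v in s.items()})
E
```

```text
scene [[375.8, 0.0, 317.8], [0.0, 375.8, 195.8], [0.0, 0.0, 1.0]] [[-0.864, 0.322, -0.386, 0.909], [0.503, 0.546, -0.67, 0.781], [-0.004, -0.773, -0.634, 0.788], [0.0, 0.0, 0.0, 1.0]]
top [[440.8, 0.0, 314.3], [0.0, 440.8, 201.6], [0.0, 0.0, 1.0]] [[-0.011, -0.996, 0.084, 0.43], [-1.0, 0.012, 0.005, 0.037], [-0.006, -0.084, -0.996, 1.149], [0.0, 0.0, 0.0, 1.0]]
{'clock': 0.1, 'qpos': [-1.273, 0.522, -0.036, 1.6, 0.021, 1.021, -0.113], 'qd': [-0.0, -0.002, 0.002, -0.001, 0.002, 0.001, 0.001], 'joint_efforts': [0.005, -92.847, 1.984, -37.053, 0.018, 0.005, -0.0], 'position': [0.225, 0.583, 0.231], 'tool_rot': [-3.141, 0.0, 2.774], 'force': [-0.353, 0.229, -0.176], 'moment': [0.031, -0.035, -0.041], 'grip_width': 0.085}
```

View pics/top0.png

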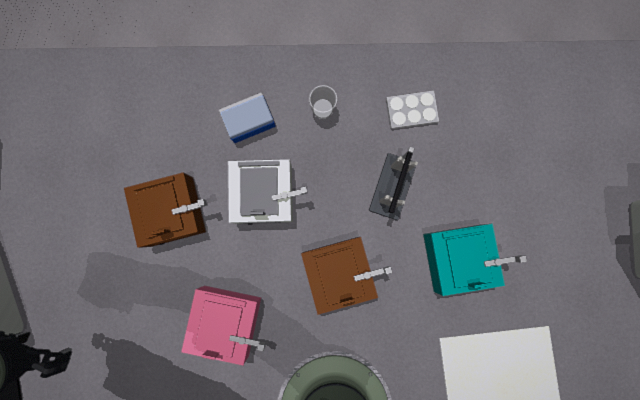

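View pics/scene0.png

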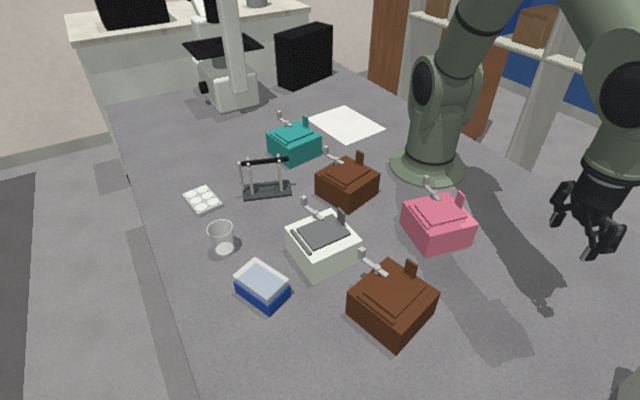

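White box at top (260,190) fits, with its grey lid and steel lever; the pink, teal and two brown ones are look-alikes. The rest is at (392,187). I'll confirm both in an enlarged crop and measure them.

```bash
cat > h.py <<'E'
from workcell import bot, grab_frame, calibration, workorder
import cv2,numpy as np
def ray(n,uv,z,c=None):
    c=c or calibration(n);T=np.array(c["T"]);d=T[:3,:3]@np.linalg.solve(np.array(c["camera_matrix"]),[uv[0],uv[1],1.])
    return T[:3,3]+d*(z-T[2,3])/d[2]
def proj(n,p,c=None):
    c=c or calibration(n);T=np.array(c["T"]);q=np.array(c["camera_matrix"])@(T[:3,:3].T@(np.array(p)-T[:3,3]));return q[:2]/q[2]
E
python3 - <<'E'
from h import *
t=cv2.imread("pics/top0.png");s=cv2.imread("pics/scene0.png")
a=cv2.resize(t[140:240,215:335],None,fx=4,fy=4,interpolation=2)
b=cv2.resize(t[140:230,360:425],None,fx=4,fy=4,interpolation=2)
c=cv2.resize(s[145:205,230:300],None,fx=4,fy=4,interpolation=2)
o=np.zeros((400+240,800,3),np.uint8)[:600];o[:400,:480]=a;o[:360,500:760]=b;o[360:600,500:780]=c
cv2.imwrite("pics/crop1.png",o)
m=cv2.inRange(t,(190,190,190),(255,255,255));m[:,:220]=0;m[:,300:]=0;m[:150]=0;m[235:]=0
m=cv2.morphologyEx(m,cv2.MORPH_OPEN,np.ones((4,4)))
k=max(cv2.findContours(m,0,2)[0],key=cv2.contourArea)
r=cv2.minAreaRect(k);print(r)
B=[ray("top",p,.085) for p in cv2.boxPoints(r)];print(np.round(B,3),[np.linalg.norm(B[i]-B[i-1]).round(3) for i in range(4)])
m=cv2.inRange(t,(0,0,0),(30,30,30));m[:,:380]=0;m[:,420:]=0;m[:140]=0;m[230:]=0
k=max(cv2.findContours(m,0,2)[0],key=cv2.contourArea);r=cv2.minAreaRect(k);print(r)
B=[ray("top",p,.129) for p in cv2.boxPoints(r)];print(np.round(B,3),[np.linalg.norm(B[i]-B[i-1]).round(3) for i in range(4)])
E
```

```text
((242.5, 192.0), (60.0, 25.0), 90.0)
[[0.619 0.247 0.085]
 [0.619 0.186 0.085]
 [0.472 0.186 0.085]
 [0.473 0.246 0.085]] [np.float64(0.147), np.float64(0.061), np.float64(0.147), np.float64(0.06)]
((399.94342041015625, 182.3018798828125), (5.181187152862549, 62.63140869140625), 17.744670867919922)
[[ 0.491 -0.128  0.129]
 [ 0.631 -0.177  0.129]
 [ 0.627 -0.188  0.129]
 [ 0.488 -0.14   0.129]] [np.float64(0.012), np.float64(0.147), np.float64(0.012), np.float64(0.147)]
```

View pics/crop1.png

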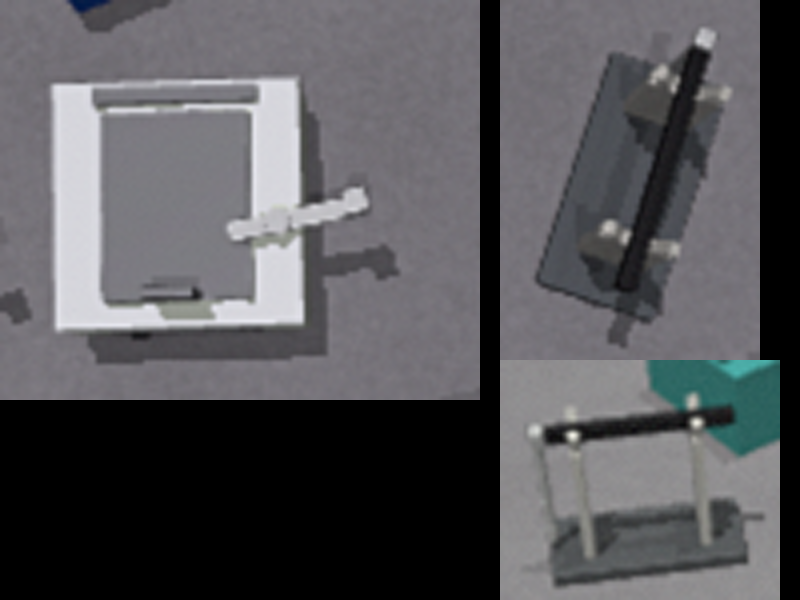

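The crop confirms it: white box, grey lid, lever at a small angle with its tab at crop (355,200). The probe's leg is at the far end, crop (705,38).

```bash
cat >> h.py <<'E'
E
python3 - <<'E'
from h import *
C=lambda u,v,ox,oy:((u+.5)/4-.5+ox,(v+.5)/4-.5+oy)
P=[ray("top",C(u,v,215,140),.085) for u,v in((51,84),(298,78),(303,324),(56,331))];P=np.array(P)
print(np.round(P,4),P.mean(0).round(4),[np.linalg.norm(P[i]-P[i-1]).round(3) for i in range(4)])
ex=(P[0]+P[1]-P[2]-P[3]);print("yaw",np.degrees(np.arctan2(ex[1],ex[0])), "from y", np.degrees(np.arctan2(*(-(P[0]+P[3]-P[1]-P[2])[:2]*[1,-1]))))
for n,u,v,z in(("latchtab",355,200,.131),("nose",235,230,.103),("lidtab",172,296,.14)): print(n,ray("top",C(u,v,215,140),z).round(4))
for n,u,v,z in(("leg",705,38,.129),("handle far",700,50,.129),("handle near",626,288,.129)): print(n,ray("top",C(u-500,v,360,140),z).round(4))
for n,u,v in(("leg",535,431),("near",733,415)):print("scene",n,ray("scene",C(u-500,v-360,230,145),.129).round(4))
# base corners
for u,v in((613,54),(728,90),(650,322),(538,281)):print("base",ray("top",C(u-500,v,360,140),.012).round(4))
E
```

```text
[[0.6228 0.2536 0.085 ]
 [0.6246 0.1025 0.085 ]
 [0.4743 0.1005 0.085 ]
 [0.4719 0.2498 0.085 ]] [0.5484 0.1766 0.085 ] [np.float64(0.151), np.float64(0.151), np.float64(0.15), np.float64(0.149)]
yaw 1.1017029422528866 from y 0.8176294423581608
latchtab [0.5441 0.067  0.131 ]
nose [0.5301 0.1396 0.103 ]
lidtab [0.489  0.1723 0.14  ]
leg [ 0.6367 -0.1857  0.129 ]
handle far [ 0.6296 -0.1826  0.129 ]
handle near [ 0.4906 -0.1357  0.129 ]
scene leg [ 0.638  -0.1819  0.129 ]
scene near [ 0.4953 -0.1237  0.129 ]
base [ 0.6506 -0.151   0.012 ]
base [ 0.6259 -0.2252  0.012 ]
base [ 0.4754 -0.1703  0.012 ]
base [ 0.5027 -0.0988  0.012 ]
```

```bash
cat >> h.py <<'E'
import json
def rows(way,jaw,start=None):
    """way: list of (x,y,z,yaw_deg,n rows); tool kept pointing down; prints rows in move units"""
    s=bot.observe();p,y=start or (np.array(s["position"]),np.degrees(s["tool_rot"][2]))
    p=np.array(p,float);D=[];W=[]
    for *q,yt,n in way:
        q=np.array(q,float);yt=y+(yt-y+180)%360-180
        P=np.linspace(p,q,n+1);Y=np.linspace(y,yt,n+1)
        for i in range(n):
            a=np.radians(Y[i]);d=P[i+1]-P[i]
            D.append([round(v/.8,4) for v in(d[0]*np.cos(a)+d[1]*np.sin(a),d[0]*np.sin(a)-d[1]*np.cos(a),-d[2])])
            W.append([0,0,round(-(Y[i+1]-Y[i])/180,4)])
        p,y=q,yt
    for i in range(0,len(D),10):
        d=D[i:i+10];print(json.dumps({"jaw":[jaw]*len(d),"dp":d,"rotation":W[i:i+10]}))
E
python3 -c "
from h import *
rows([(.5441,.067,.2,101.5,18)],180)"
```

```text
{"jaw": [180, 180, 180, 180, 180, 180, 180, 180, 180, 180], "dp": [[-0.0336, -0.0255, 0.0021], [-0.0349, -0.0235, 0.0021], [-0.0362, -0.0216, 0.0021], [-0.0373, -0.0195, 0.0021], [-0.0384, -0.0174, 0.0021], [-0.0393, -0.0152, 0.0021], [-0.0401, -0.013, 0.0021], [-0.0407, -0.0108, 0.0021], [-0.0413, -0.0085, 0.0021], [-0.0417, -0.0062, 0.0021]], "rotation": [[0, 0, 0.0177], [0, 0, 0.0177], [0, 0, 0.0177], [0, 0, 0.0177], [0, 0, 0.0177], [0, 0, 0.0177], [0, 0, 0.0177], [0, 0, 0.0177], [0, 0, 0.0177], [0, 0, 0.0177]]}
{"jaw": [180, 180, 180, 180, 180, 180, 180, 180], "dp": [[-0.042, -0.0039, 0.0021], [-0.0421, -0.0015, 0.0021], [-0.0421, 0.0008, 0.0021], [-0.042, 0.0032, 0.0021], [-0.0418, 0.0055, 0.0021], [-0.0414, 0.0078, 0.0021], [-0.0409, 0.0101, 0.0021], [-0.0403, 0.0124, 0.0021]], "rotation": [[0, 0, 0.0177], [0, 0, 0.0177], [0, 0, 0.0177], [0, 0, 0.0177], [0, 0, 0.0177], [0, 0, 0.0177], [0, 0, 0.0177], [0, 0, 0.0177]]}
```

Call:
move_arm:
  jaw: [180,180,180,180,180,180,180,180,180,180]
  dp:
    - [-0.0336,-0.0255,0.0021]
    - [-0.0349,-0.0235,0.0021]
    - [-0.0362,-0.0216,0.0021]
    - [-0.0373,-0.0195,0.0021]
    - [-0.0384,-0.0174,0.0021]
    - [-0.0393,-0.0152,0.0021]
    - [-0.0401,-0.013,0.0021]
    - [-0.0407,-0.0108,0.0021]
    - [-0.0413,-0.0085,0.0021]
    - [-0.0417,-0.0062,0.0021]
  rotation:
    - [0,0,0.0177]
    - [0,0,0.0177]
    - [0,0,0.0177]
    - [0,0,0.0177]
    - [0,0,0.0177]
    - [0,0,0.0177]
    - [0,0,0.0177]
    - [0,0,0.0177]
    - [0,0,0.0177]
    - [0,0,0.0177]
  squeeze: 20

```text
clock: 1.35
position: [0.4027, 0.2956, 0.2143]
tool_rot: [-3.141, 0.0, 2.216]
force: [-0.3, 0.1, 0.4]
grip_width: 0.0252
```

Call:
move_arm:
  jaw: [180,180,180,180,180,180,180,180,180]
  dp:
    - [-0.042,-0.0039,0.0021]
    - [-0.0421,-0.0015,0.0021]
    - [-0.0421,0.0008,0.0021]
    - [-0.042,0.0032,0.0021]
    - [-0.0418,0.0055,0.0021]
    - [-0.0414,0.0078,0.0021]
    - [-0.0409,0.0101,0.0021]
    - [-0.0403,0.0124,0.0021]
    - [0,0,0]
  rotation:
    - [0,0,0.0177]
    - [0,0,0.0177]
    - [0,0,0.0177]
    - [0,0,0.0177]
    - [0,0,0.0177]
    - [0,0,0.0177]
    - [0,0,0.0177]
    - [0,0,0.0177]
    - [0,0,0]

```text
clock: 2.48
position: [0.5451, 0.0651, 0.2007]
tool_rot: [-3.141, 0.001, 1.769]
force: [-0.3, 0.5, -0.7]
grip_width: 0.0249
```

```bash
python3 - <<'E'
from h import *
c=calibration("wrist");f=grab_frame("wrist");s=bot.observe()
print(s["clock"],np.round(s["position"],4),np.round(s["tool_rot"],3),s["grip_width"],np.round(s["force"],2))
print("pred tab",proj("wrist",(.5441,.067,.131),c),"pivot",proj("wrist",(.5345,.1143,.103),c))
for p in((.5441,.067,.131),(.5345,.1143,.103)):cv2.circle(f,tuple(map(int,proj("wrist",p,c))),4,(0,0,255),1)
cv2.imwrite("pics/w1.png",f)
E
```

```text
2.525 [0.5445 0.0667 0.2007] [-3.141  0.     1.771] 0.025071757640980703 [-0.15 -0.13  0.02]
pred tab [324.44880255 208.74851908] pivot [324.46863937 135.81188005]
```

View pics/w1.png

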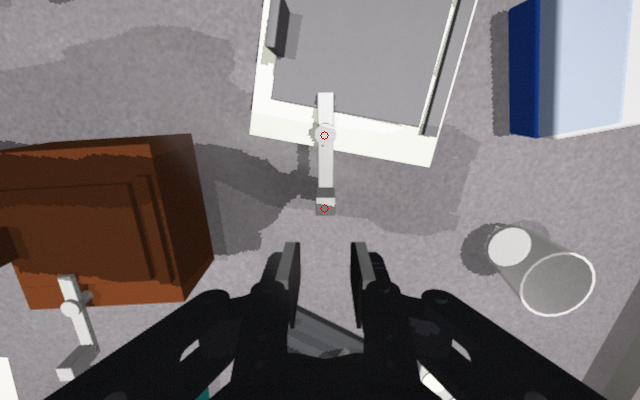

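Both projected points fall on the lever's tab (324,209) and pin (324,136), so the pose is confirmed. Next: descend over the tab and lead it round.

```bash
python3 -c "
from h import *
pv=np.array([.5345,.1143])
w=[(.5441,.067,.108,101.5,5)]
for t in np.linspace(.2,1.6,15)[1:]: w.append((*(pv+.048*np.array([np.sin(t),-np.cos(t)])),.108,90+np.degrees(t),1))
rows(w,195)"
```

```text
{"jaw": [195, 195, 195, 195, 195, 195, 195, 195, 195, 195], "dp": [[0.0001, -0.0001, 0.0232], [0.0001, -0.0001, 0.0232], [0.0001, -0.0001, 0.0232], [0.0001, -0.0001, 0.0232], [0.0001, -0.0001, 0.0232], [0.0006, 0.006, -0.0], [0.0003, 0.006, -0.0], [0.0003, 0.006, -0.0], [0.0003, 0.006, -0.0], [0.0003, 0.006, -0.0]], "rotation": [[0, 0, -0.0], [0, 0, -0.0], [0, 0, -0.0], [0, 0, -0.0], [0, 0, -0.0], [0, 0, -0.0316], [0, 0, -0.0318], [0, 0, -0.0318], [0, 0, -0.0318], [0, 0, -0.0318]]}
{"jaw": [195, 195, 195, 195, 195, 195, 195, 195, 195], "dp": [[0.0003, 0.006, -0.0], [0.0003, 0.006, -0.0], [0.0003, 0.006, -0.0], [0.0003, 0.006, -0.0], [0.0003, 0.006, -0.0], [0.0003, 0.006, -0.0], [0.0003, 0.006, -0.0], [0.0003, 0.006, -0.0], [0.0003, 0.006, -0.0]], "rotation": [[0, 0, -0.0318], [0, 0, -0.0318], [0, 0, -0.0318], [0, 0, -0.0318], [0, 0, -0.0318], [0, 0, -0.0318], [0, 0, -0.0318], [0, 0, -0.0318], [0, 0, -0.0318]]}
```

Call:
move_arm:
  jaw: [195,195,195,195,195,195,195,195,195,195]
  dp:
    - [0,0,0.0232]
    - [0,0,0.0232]
    - [0,0,0.0232]
    - [0,0,0.0232]
    - [0,0,0.0232]
    - [0.0006,0.006,0]
    - [0.0003,0.006,0]
    - [0.0003,0.006,0]
    - [0.0003,0.006,0]
    - [0.0003,0.006,0]
  rotation:
    - [0,0,0]
    - [0,0,0]
    - [0,0,0]
    - [0,0,0]
    - [0,0,0]
    - [0,0,-0.0318]
    - [0,0,-0.0318]
    - [0,0,-0.0318]
    - [0,0,-0.0318]
    - [0,0,-0.0318]

```text
clock: 3.78
position: [0.5654, 0.0792, 0.1082]
tool_rot: [-3.141, -0.001, 2.277]
force: [-0.9, -1.4, -0.9]
grip_width: 0.0197
```

Call:
move_arm:
  jaw: [195,195,195,195,195,195,195,195,195,195]
  dp:
    - [0.0003,0.006,0]
    - [0.0003,0.006,0]
    - [0.0003,0.006,0]
    - [0.0003,0.006,0]
    - [0.0003,0.006,0]
    - [0.0003,0.006,0]
    - [0.0003,0.006,0]
    - [0.0003,0.006,0]
    - [0.0003,0.006,0]
    - [0,0,0]
  rotation:
    - [0,0,-0.0318]
    - [0,0,-0.0318]
    - [0,0,-0.0318]
    - [0,0,-0.0318]
    - [0,0,-0.0318]
    - [0,0,-0.0318]
    - [0,0,-0.0318]
    - [0,0,-0.0318]
    - [0,0,-0.0318]
    - [0,0,0]

```text
clock: 5.03
position: [0.5824, 0.1175, 0.1082]
tool_rot: [3.141, -0.0, -3.11]
force: [-0.1, -0.4, 0.1]
grip_width: 0.0203
```

```bash
python3 - <<'E'
from h import *
c=calibration("wrist");f=grab_frame("wrist");s=bot.observe()
print(s["clock"],np.round(s["position"],4),np.round(s["tool_rot"],3),s["grip_width"],np.round(s["force"],2),np.round(s["qpos"],2))
cv2.imwrite("pics/w2.png",f)
# next: up, to above lid tab
print();rows([(.582,.117,.19,181.7,3),(.4914,.1756,.19,181,4)],60)
rows([(.4914,.1756,.111,181,4)],60,((.4914,.1756,.19),181))
E
```

```text
5.075 [0.5825 0.117  0.1082] [ 3.141 -0.    -3.113] 0.019917083374029018 [ 0.61 -0.23  0.35] [-0.22  0.63 -0.11  1.78  0.1   0.74  1.22]

{"jaw": [60, 60, 60, 60, 60, 60, 60], "dp": [[0.0002, 0.0, -0.0341], [0.0002, 0.0, -0.0341], [0.0002, 0.0, -0.0341], [0.0278, 0.0191, -0.0], [0.0278, 0.0191, -0.0], [0.0279, 0.019, -0.0], [0.0279, 0.0189, -0.0]], "rotation": [[0, 0, -0.0001], [0, 0, -0.0001], [0, 0, -0.0001], [0, 0, 0.001], [0, 0, 0.001], [0, 0, 0.001], [0, 0, 0.001]]}
{"jaw": [60, 60, 60, 60], "dp": [[-0.0, 0.0, 0.0247], [-0.0, 0.0, 0.0247], [-0.0, 0.0, 0.0247], [-0.0, 0.0, 0.0247]], "rotation": [[0, 0, -0.0], [0, 0, -0.0], [0, 0, -0.0], [0, 0, -0.0]]}
```

Call:
move_arm:
  jaw: [195,195,150,60,60,60,60,60]
  dp:
    - [0,0,-0.0341]
    - [0,0,-0.0341]
    - [0,0,-0.0341]
    - [0.0278,0.0191,0]
    - [0.0278,0.0191,0]
    - [0.0279,0.019,0]
    - [0.0279,0.0189,0]
    - [0,0,0]
  rotation:
    - [0,0,0]
    - [0,0,0]
    - [0,0,0]
    - [0,0,0.001]
    - [0,0,0.001]
    - [0,0,0.001]
    - [0,0,0.001]
    - [0,0,0]

```text
clock: 6.08
position: [0.4909, 0.1762, 0.1903]
tool_rot: [3.141, -0.0, -3.124]
force: [0.6, 0.3, 0.0]
grip_width: 0.0651
```

```bash
python3 - <<'E'
from h import *
c=calibration("wrist");f=grab_frame("wrist");s=bot.observe()
print(s["clock"],np.round(s["position"],4),np.round(s["tool_rot"],3),s["grip_width"])
for p in((.4914,.1756,.14),(.4884,.1756+.015,.14),(.4884,.1756-.015,.14),(.5345,.1143,.103),(.5825,.1143,.131)):cv2.circle(f,tuple(map(int,proj("wrist",p,c))),4,(0,0,255),1)
t=grab_frame("top")
cv2.imwrite("pics/w3.png",np.hstack([cv2.resize(f,(512,320)),cv2.resize(t[140:240,215:305],(288,320),interpolation=2)]))
E
```

```text
6.125 [0.4919 0.1754 0.1904] [ 3.141  0.    -3.125] 0.06563981872604745
```

View pics/w3.png

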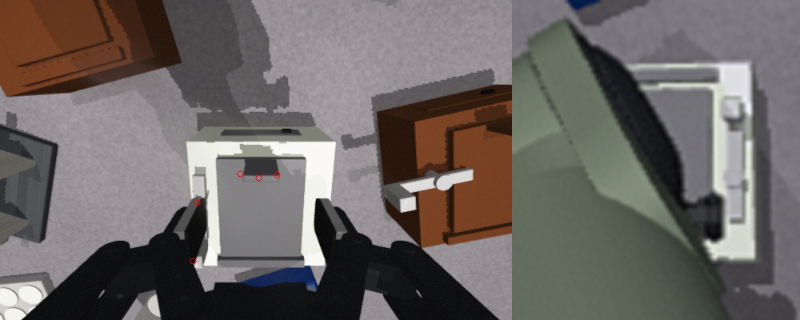

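Latch lies clear along the right side, and the lid tab sits at the predicted marks. Now pinch the tab and lead it round.

```bash
python3 -c "
from h import *
r=np.hypot(.112,.041);a0=np.arctan2(.041,.112)
g=lambda t:(.6034-r*np.cos(a0+t),.1756+.002*t/1.8,.089+r*np.sin(a0+t)-.019,181,1)
rows([g(t) for t in np.linspace(0,1.78,23)[1:]],160,((.4914,.1756,.111),181))"
```

```text
{"jaw": [160, 160, 160, 160, 160, 160, 160, 160, 160, 160], "dp": [[-0.0046, 0.0, -0.0111], [-0.0055, 0.0, -0.0107], [-0.0063, 0.0, -0.0103], [-0.0071, -0.0, -0.0097], [-0.0079, -0.0, -0.0091], [-0.0086, -0.0, -0.0084], [-0.0093, -0.0, -0.0077], [-0.0099, -0.0001, -0.0069], [-0.0104, -0.0001, -0.0061], [-0.0109, -0.0001, -0.0053]], "rotation": [[0, 0, -0.0], [0, 0, -0.0], [0, 0, -0.0], [0, 0, -0.0], [0, 0, -0.0], [0, 0, -0.0], [0, 0, -0.0], [0, 0, -0.0], [0, 0, -0.0], [0, 0, -0.0]]}
{"jaw": [160, 160, 160, 160, 160, 160, 160, 160, 160, 160], "dp": [[-0.0112, -0.0001, -0.0044], [-0.0116, -0.0001, -0.0034], [-0.0118, -0.0001, -0.0025], [-0.012, -0.0001, -0.0015], [-0.012, -0.0001, -0.0006], [-0.0121, -0.0001, 0.0004], [-0.012, -0.0001, 0.0014], [-0.0118, -0.0001, 0.0023], [-0.0116, -0.0001, 0.0033], [-0.0113, -0.0001, 0.0042]], "rotation": [[0, 0, -0.0], [0, 0, -0.0], [0, 0, -0.0], [0, 0, -0.0], [0, 0, -0.0], [0, 0, -0.0], [0, 0, -0.0], [0, 0, -0.0], [0, 0, -0.0], [0, 0, -0.0]]}
{"jaw": [160, 160], "dp": [[-0.0109, -0.0001, 0.0051], [-0.0105, -0.0001, 0.006]], "rotation": [[0, 0, -0.0], [0, 0, -0.0]]}
```

Call:
move_arm:
  jaw: [60,60,60,60,160,220,220,220]
  dp:
    - [0,0,0.0247]
    - [0,0,0.0247]
    - [0,0,0.0247]
    - [0,0,0.0247]
    - [0,0,0]
    - [0,0,0]
    - [0,0,0]
    - [0,0,0]
  rotation:
    - [0,0,0]
    - [0,0,0]
    - [0,0,0]
    - [0,0,0]
    - [0,0,0]
    - [0,0,0]
    - [0,0,0]
    - [0,0,0]
  squeeze: 20

```text
clock: 7.18
position: [0.4928, 0.1767, 0.1122]
tool_rot: [3.139, 0.002, -3.124]
force: [-1.7, 9.5, -1.1]
grip_width: 0.0292
```

Call:
move_arm:
  jaw: [220,220,220,220,220,220,220,220,220,220]
  dp:
    - [-0.0046,0.0,-0.0111]
    - [-0.0055,0.0,-0.0107]
    - [-0.0063,0.0,-0.0103]
    - [-0.0071,0,-0.0097]
    - [-0.0079,0,-0.0091]
    - [-0.0086,0,-0.0084]
    - [-0.0093,0,-0.0077]
    - [-0.0099,0,-0.0069]
    - [-0.0104,0,-0.0061]
    - [-0.0109,0,-0.0053]
  rotation:
    - [0,0,0]
    - [0,0,0]
    - [0,0,0]
    - [0,0,0]
    - [0,0,0]
    - [0,0,0]
    - [0,0,0]
    - [0,0,0]
    - [0,0,0]
    - [0,0,0]

```text
clock: 8.43
position: [0.5569, 0.1777, 0.1807]
tool_rot: [3.139, 0.001, -3.123]
force: [-1.8, 8.4, -2.8]
grip_width: 0.0296
```

Call:
move_arm:
  jaw: [220,220,220,220,220,220,220,220,220,220]
  dp:
    - [-0.0112,0,-0.0044]
    - [-0.0116,0,-0.0034]
    - [-0.0118,0,-0.0025]
    - [-0.012,0,-0.0015]
    - [-0.012,0,-0.0006]
    - [-0.0121,0,0.0004]
    - [-0.012,0,0.0014]
    - [-0.0118,0,0.0023]
    - [-0.0116,0,0.0033]
    - [-0.0113,0,0.0042]
  rotation:
    - [0,0,0]
    - [0,0,0]
    - [0,0,0]
    - [0,0,0]
    - [0,0,0]
    - [0,0,0]
    - [0,0,0]
    - [0,0,0]
    - [0,0,0]
    - [0,0,0]

```text
clock: 9.68
position: [0.6513, 0.1794, 0.1816]
tool_rot: [3.139, 0.002, -3.124]
force: [-1.2, 7.2, 2.3]
grip_width: 0.0294
```

Call:
move_arm:
  jaw: [220,220,220,130,130,130,130]
  dp:
    - [-0.0109,0,0.0051]
    - [-0.0105,0,0.006]
    - [0,0,0]
    - [0,0,0]
    - [0,0,0]
    - [0,0,0]
    - [0,0,0]
  rotation:
    - [0,0,0]
    - [0,0,0]
    - [0,0,0]
    - [0,0,0]
    - [0,0,0]
    - [0,0,0]
    - [0,0,0]

```text
clock: 10.55
position: [0.6677, 0.1777, 0.1711]
tool_rot: [-3.141, 0.0, -3.124]
force: [0.1, -0.2, -1.3]
grip_width: 0.0416
```

```bash
python3 - <<'E'
from h import *
f=grab_frame("wrist");t=grab_frame("scene")
cv2.imwrite("pics/w4.png",np.hstack([cv2.resize(f,(512,320)),cv2.resize(t[150:300,265:400],(288,320),interpolation=2)]))
s=bot.observe();print(s["clock"],s["position"],s["grip_width"])
E
```

```text
10.65 [0.66768001 0.17788728 0.17108391] 0.04193281725205725
```

View pics/w4.png

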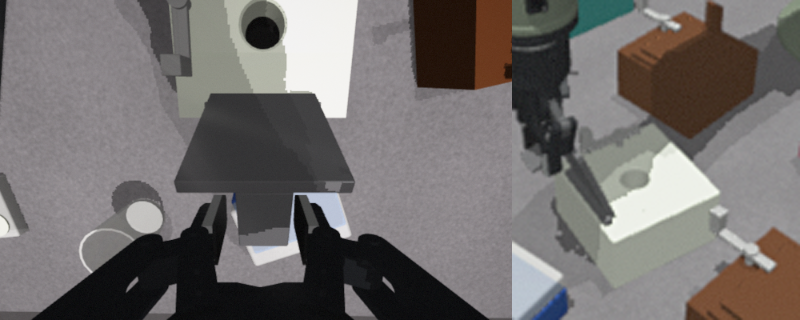

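Lid is well back and freed; the well is open at (262,25). Go up and over the probe.

```bash
python3 - <<'E'
from h import *
print(ray("wrist",(327.5,31.5),.085))
rows([(.668,.178,.261,181,3),(.5635,-.16,.22,160.5,11)],100,((.668,.178,.171),181))
E
```

```text
[0.5488119  0.17778323 0.085     ]
{"jaw": [100, 100, 100, 100, 100, 100, 100, 100, 100, 100], "dp": [[-0.0, 0.0, -0.0375], [-0.0, 0.0, -0.0375], [-0.0, 0.0, -0.0375], [0.0125, -0.0382, 0.0047], [0.0113, -0.0386, 0.0047], [0.01, -0.0389, 0.0047], [0.0088, -0.0392, 0.0047], [0.0075, -0.0395, 0.0047], [0.0062, -0.0397, 0.0047], [0.0049, -0.0399, 0.0047]], "rotation": [[0, 0, -0.0], [0, 0, -0.0], [0, 0, -0.0], [0, 0, 0.0104], [0, 0, 0.0104], [0, 0, 0.0104], [0, 0, 0.0104], [0, 0, 0.0104], [0, 0, 0.0104], [0, 0, 0.0104]]}
{"jaw": [100, 100, 100, 100], "dp": [[0.0036, -0.04, 0.0047], [0.0023, -0.0401, 0.0047], [0.001, -0.0402, 0.0047], [-0.0003, -0.0402, 0.0047]], "rotation": [[0, 0, 0.0104], [0, 0, 0.0104], [0, 0, 0.0104], [0, 0, 0.0104]]}
```

Call:
move_arm:
  jaw: [130,130,130,100,100,100,100,100,100,100]
  dp:
    - [0,0.0,-0.0375]
    - [0,0.0,-0.0375]
    - [0,0.0,-0.0375]
    - [0.0125,-0.0382,0.0047]
    - [0.0113,-0.0386,0.0047]
    - [0.01,-0.0389,0.0047]
    - [0.0088,-0.0392,0.0047]
    - [0.0075,-0.0395,0.0047]
    - [0.0062,-0.0397,0.0047]
    - [0.0049,-0.0399,0.0047]
  rotation:
    - [0,0,0]
    - [0,0,0]
    - [0,0,0]
    - [0,0,0.0104]
    - [0,0,0.0104]
    - [0,0,0.0104]
    - [0,0,0.0104]
    - [0,0,0.0104]
    - [0,0,0.0104]
    - [0,0,0.0104]

```text
clock: 11.9
position: [0.6007, -0.038, 0.2347]
tool_rot: [3.142, 0.0, 2.929]
force: [0.6, -1.4, -0.2]
grip_width: 0.0519
```

Call:
move_arm:
  jaw: [100,100,100,100,100]
  dp:
    - [0.0036,-0.04,0.0047]
    - [0.0023,-0.0401,0.0047]
    - [0.001,-0.0402,0.0047]
    - [-0.0003,-0.0402,0.0047]
    - [0,0,0]
  rotation:
    - [0,0,0.0104]
    - [0,0,0.0104]
    - [0,0,0.0104]
    - [0,0,0.0104]
    - [0,0,0]

```text
clock: 12.52
position: [0.5619, -0.1624, 0.2196]
tool_rot: [-3.141, -0.0, 2.796]
force: [0.2, 0.0, 0.2]
grip_width: 0.0519
```

```bash
python3 - <<'E'
from h import *
c=calibration("wrist");f=grab_frame("wrist");s=bot.observe()
print(s["clock"],np.round(s["position"],4),np.round(np.degrees(s["tool_rot"]),2),s["grip_width"],s["qpos"][6])
a=np.radians(-19.5);e=np.array([np.cos(a),np.sin(a),0])
g=f.copy()
for d in(-.078,0,.084):cv2.circle(g,tuple(map(int,proj("wrist",np.array([.5635,-.16,.129])+d*e,c))),4,(0,0,255),1)
cv2.imwrite("pics/w5.png",g);cv2.imwrite("pics/w5raw.png",f)
E
```

```text
12.575 [ 0.5626 -0.1606  0.2197] [-179.99   -0.    160.31] 0.0523285278861398 1.4084299710480317
```

View pics/w5.png

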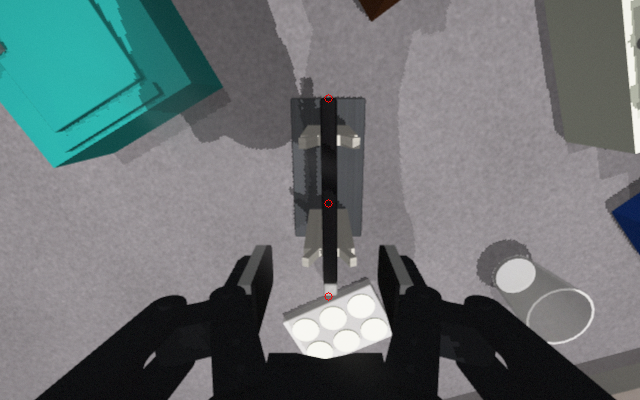

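Projected handle ends (328,98) and (328,296) coincide with the handle. Grasp it.

Call:
move_arm:
  jaw: [100,100,100,100,100,180,255,255,255,255]
  dp:
    - [0,0,0.0365]
    - [0,0,0.0365]
    - [0,0,0.0365]
    - [0,0,0.0365]
    - [0,0,0]
    - [0,0,0]
    - [0,0,0]
    - [0,0,0]
    - [0,0,0]
    - [0,0,0]
  rotation:
    - [0,0,0]
    - [0,0,0]
    - [0,0,0]
    - [0,0,0]
    - [0,0,0]
    - [0,0,0]
    - [0,0,0]
    - [0,0,0]
    - [0,0,0]
    - [0,0,0]
  squeeze: 90

```text
clock: 13.82
position: [0.5637, -0.1598, 0.1043]
tool_rot: [3.141, 0.002, 2.8]
force: [-2.1, 1.0, 9.3]
grip_width: 0.0106
```

```bash
python3 - <<'E'
from h import *
s=bot.observe();print(np.round(s["position"],4),np.round(np.degrees(s["tool_rot"]),2),s["grip_width"],np.round(s["force"],2))
E
```

```text
[ 0.5637 -0.1598  0.1043] [1.7998e+02 1.2000e-01 1.6042e+02] 0.010577361645338115 [-2.08  0.98  9.32]
```

```bash
python3 - <<'E'
from h import *
rows([(.5637,-.16,.255,160.4,5),(.4751,.2032,.255,160.4,12)],255,((.5637,-.16,.103),160.4))
E
```

```text
{"jaw": [255, 255, 255, 255, 255, 255, 255, 255, 255, 255], "dp": [[0.0, 0.0, -0.038], [0.0, 0.0, -0.038], [0.0, 0.0, -0.038], [0.0, 0.0, -0.038], [0.0, 0.0, -0.038], [0.0214, 0.0325, -0.0], [0.0214, 0.0325, -0.0], [0.0214, 0.0325, -0.0], [0.0214, 0.0325, -0.0], [0.0214, 0.0325, -0.0]], "rotation": [[0, 0, -0.0], [0, 0, -0.0], [0, 0, 0.0], [0, 0, -0.0], [0, 0, -0.0], [0, 0, -0.0], [0, 0, -0.0], [0, 0, -0.0], [0, 0, -0.0], [0, 0, -0.0]]}
{"jaw": [255, 255, 255, 255, 255, 255, 255], "dp": [[0.0214, 0.0325, -0.0], [0.0214, 0.0325, -0.0], [0.0214, 0.0325, -0.0], [0.0214, 0.0325, -0.0], [0.0214, 0.0325, -0.0], [0.0214, 0.0325, -0.0], [0.0214, 0.0325, -0.0]], "rotation": [[0, 0, -0.0], [0, 0, -0.0], [0, 0, -0.0], [0, 0, -0.0], [0, 0, -0.0], [0, 0, -0.0], [0, 0, -0.0]]}
```

Call:
move_arm:
  jaw: [255,255,255,255,255,255,255,255,255,255]
  dp:
    - [0.0,0.0,-0.02]
    - [0.0,0.0,-0.038]
    - [0.0,0.0,-0.038]
    - [0.0,0.0,-0.056]
    - [0.0,0.0,-0.038]
    - [0.0214,0.0325,0]
    - [0.0214,0.0325,0]
    - [0.0214,0.0325,0]
    - [0.0214,0.0325,0]
    - [0.0214,0.0325,0]
  rotation:
    - [0,0,0]
    - [0,0,0]
    - [0,0,0]
    - [0,0,0]
    - [0,0,0]
    - [0,0,0]
    - [0,0,0]
    - [0,0,0]
    - [0,0,0]
    - [0,0,0]

```text
clock: 15.08
position: [0.5256, -0.0078, 0.2562]
tool_rot: [3.141, 0.001, 2.799]
force: [0.6, 0.1, -0.1]
grip_width: 0.0102
```

Call:
move_arm:
  jaw: [255,255,255,255,255,255,255,255,255]
  dp:
    - [0.0214,0.0325,0]
    - [0.0214,0.0325,0]
    - [0.0214,0.0325,0]
    - [0.0214,0.0325,0]
    - [0.0214,0.0325,0]
    - [0.0214,0.0325,0]
    - [0.0214,0.0325,0]
    - [0,0,0]
    - [0,0,0]
  rotation:
    - [0,0,0]
    - [0,0,0]
    - [0,0,0]
    - [0,0,0]
    - [0,0,0]
    - [0,0,0]
    - [0,0,0]
    - [0,0,0]
    - [0,0,0]

```text
clock: 16.2
position: [0.4742, 0.2024, 0.2557]
tool_rot: [3.141, 0.001, 2.799]
force: [0.1, -0.7, -1.8]
grip_width: 0.0105
```

```bash
python3 - <<'E'
from h import *
f=grab_frame("wrist");c=calibration("wrist");t=grab_frame("scene");s=bot.observe()
print(s["clock"],np.round(s["position"],4),np.round(np.degrees(s["tool_rot"]),2),s["grip_width"],np.round(s["force"],2))
p=s["position"];a=s["tool_rot"][2]+np.pi
tip=np.array([p[0]+.078*np.cos(a),p[1]+.078*np.sin(a),p[2]+.019-.102]);print("tip pred",tip, proj("wrist",tip,c),proj("scene",tip))
cv2.circle(f,tuple(map(int,proj("wrist",tip,c))),5,(0,0,255),1);cv2.circle(t,tuple(map(int,proj("scene",tip))),3,(0,0,255),1)
cv2.circle(f,tuple(map(int,proj("wrist",(.5486,.1771,.085),c))),5,(0,255,0),1)
for q in(tip,(.5486,.1771,.085)):cv2.circle(t,tuple(map(int,proj("scene",q))),3,(0,255,0),1)
cv2.imwrite("pics/w6.png",np.hstack([cv2.resize(f,(512,320)),cv2.resize(t[100:270,260:413],(288,320),interpolation=2)]))
E
```

```text
16.3 [0.4743 0.2021 0.2554] [1.8000e+02 3.0000e-02 1.6033e+02] 0.010363521933795208 [ 0.47 -0.6  -1.22]
tip pred [0.54776973 0.17582928 0.17235801] [324.34845604 294.73983822] [322.11907307 207.47467638]
```

View pics/w6.png

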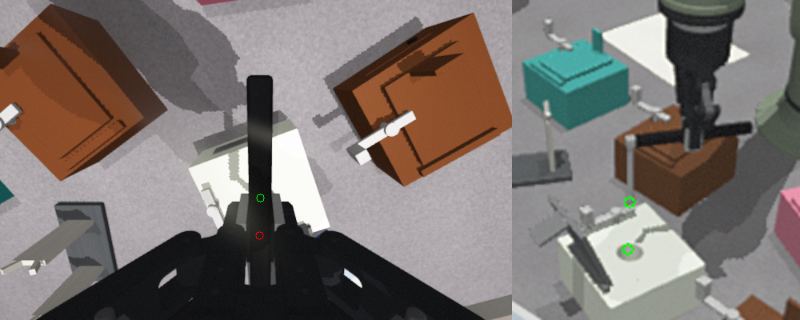

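Predicted tip coincides with the leg's end in the scene view, with the well right below it. Descend coarsely to just above the highest possible floor, then step.

Call:
move_arm:
  jaw: [255,255,255,255,255,255,255]
  dp:
    - [-0.001,0.001,0.0278]
    - [0,0,0.0278]
    - [0,0,0.0278]
    - [0,0,0.0278]
    - [0,0,0.0278]
    - [0,0,0]
    - [0,0,0]
  rotation:
    - [0,0,0]
    - [0,0,0]
    - [0,0,0]
    - [0,0,0]
    - [0,0,0]
    - [0,0,0]
    - [0,0,0]

```text
clock: 17.18
position: [0.4755, 0.2033, 0.1446]
tool_rot: [3.141, 0.001, 2.799]
force: [0.4, 0.3, -1.6]
grip_width: 0.0104
```

Call:
move_arm:
  jaw: [255,255,255]
  dp:
    - [0,0,0.0025]
    - [0,0,0.0025]
    - [0,0,0]
  rotation:
    - [0,0,0]
    - [0,0,0]
    - [0,0,0]

```text
clock: 17.55
position: [0.475, 0.2035, 0.1398]
tool_rot: [3.142, 0.0, 2.8]
force: [-0.5, 0.4, -1.4]
grip_width: 0.0103
```

Call:
move_arm:
  jaw: [255,255,255]
  dp:
    - [0,0,0.002]
    - [0,0,0.002]
    - [0,0,0]
  rotation:
    - [0,0,0]
    - [0,0,0]
    - [0,0,0]

```text
clock: 17.92
position: [0.475, 0.2034, 0.1363]
tool_rot: [-3.141, -0.0, 2.8]
force: [0.3, -0.0, -0.6]
grip_width: 0.0104
```

```bash
python3 -c "
from h import *
s=bot.observe();print(s['position'],s['force'],s['moment'])"
```

```text
[0.47495652 0.20343204 0.13632449] [ 0.30326066 -0.01319879 -0.64520297] [-0.02492936  0.01052652  0.0222012 ]
```

Call:
move_arm:
  jaw: [255,255,255,255]
  dp:
    - [0,0,0.002]
    - [0,0,0.002]
    - [0,0,0]
    - [0,0,0]
  rotation:
    - [0,0,0]
    - [0,0,0]
    - [0,0,0]
    - [0,0,0]

```text
clock: 18.42
position: [0.475, 0.2035, 0.1333]
tool_rot: [-3.142, -0.0, 2.8]
force: [-0.1, 0.4, 0.1]
grip_width: 0.0102
```

```bash
python3 -c "
from h import *
s=bot.observe();print(s['position'],s['force'],s['moment'])"
```

```text
[0.47502963 0.20347582 0.13329767] [-0.13393945  0.41909129  0.11339757] [-0.00484209 -0.06410332 -0.00548913]
```

```bash
cat >> h.py <<'E'
def avg(n=8):
    R=[]
    for _ in range(n):
        grab_frame("top");s=bot.observe();R.append(np.r_[s["position"],s["force"],s["moment"]])
    R=np.array(R);print(s["clock"],R.mean(0).round(4),"sd",R.std(0)[5].round(2));return R.mean(0)
E
python3 -c "
from h import *
avg()"
```

```text
18.825 [ 4.7510e-01  2.0350e-01  1.3330e-01 -1.0100e-01 -6.2300e-02 -1.0497e+00
 -8.0000e-04  3.8300e-02 -7.6000e-03] sd 0.38
```

Call:
move_arm:
  jaw: [255,255,255]
  dp:
    - [0,0,0.002]
    - [0,0,0.001]
    - [0,0,0]
  rotation:
    - [0,0,0]
    - [0,0,0]
    - [0,0,0]

```text
clock: 19.2
position: [0.475, 0.2035, 0.1308]
tool_rot: [-3.141, -0.0, 2.799]
force: [-1.0, -0.1, -1.2]
grip_width: 0.0104
```

```bash
python3 -c "
from h import *
avg()"
```

```text
19.6 [ 4.751e-01  2.035e-01  1.309e-01  3.070e-02 -1.443e-01 -3.775e-01
  4.000e-04  1.030e-02  1.290e-02] sd 0.58
```

Call:
move_arm:
  jaw: [255,255,255]
  dp:
    - [0,0,0.0015]
    - [0,0,0.0015]
    - [0,0,0]
  rotation:
    - [0,0,0]
    - [0,0,0]
    - [0,0,0]

```text
clock: 19.98
position: [0.475, 0.2035, 0.1284]
tool_rot: [-3.141, -0.0, 2.8]
force: [-0.2, 0.2, -0.8]
grip_width: 0.0099
```

```bash
python3 -c "
from h import *
avg()"
```

```text
20.375 [ 0.4751  0.2035  0.1285  0.0443 -0.1461 -0.8567  0.0138  0.0437  0.0028] sd 0.39
```

Still free (-0.86 N, about the probe's weight). Continue.

Call:
move_arm:
  jaw: [255,255,255]
  dp:
    - [0,0,0.0015]
    - [0,0,0.002]
    - [0,0,0]
  rotation:
    - [0,0,0]
    - [0,0,0]
    - [0,0,0]

```text
clock: 20.75
position: [0.475, 0.2035, 0.1255]
tool_rot: [-3.141, -0.0, 2.8]
force: [-0.3, -0.3, -1.2]
grip_width: 0.0102
```

```bash
python3 -c "
from h import *
avg()"
```

```text
21.15 [ 0.4751  0.2035  0.1257  0.2869  0.2057 -1.2539  0.0015  0.0456  0.0126] sd 0.31
```

Call:
move_arm:
  jaw: [255,255,255]
  dp:
    - [0,0,0.0015]
    - [0,0,0.002]
    - [0,0,0]
  rotation:
    - [0,0,0]
    - [0,0,0]
    - [0,0,0]

```text
clock: 21.52
position: [0.475, 0.2035, 0.1227]
tool_rot: [-3.141, -0.0, 2.8]
force: [-0.3, 0.8, -0.8]
grip_width: 0.0105
```

```bash
python3 -c "
from h import *
avg()"
```

```text
21.925 [ 0.475   0.2035  0.1229  0.1341 -0.1287 -0.9316  0.0141  0.0185 -0.0059] sd 0.44
```

Call:
move_arm:
  jaw: [255,255,255]
  dp:
    - [0,0,0.0015]
    - [0,0,0.002]
    - [0,0,0]
  rotation:
    - [0,0,0]
    - [0,0,0]
    - [0,0,0]

```text
clock: 22.3
position: [0.475, 0.2034, 0.1199]
tool_rot: [-3.141, -0.0, 2.8]
force: [-0.3, 0.2, -1.1]
grip_width: 0.01
```

```bash
python3 -c "
from h import *
avg()"
```

```text
22.7 [ 4.750e-01  2.035e-01  1.201e-01 -7.010e-02 -1.877e-01 -7.305e-01
 -5.000e-04  2.370e-02  1.800e-03] sd 0.52
```

Call:
move_arm:
  jaw: [255,255,255]
  dp:
    - [0,0,0.0015]
    - [0,0,0.002]
    - [0,0,0]
  rotation:
    - [0,0,0]
    - [0,0,0]
    - [0,0,0]

```text
clock: 23.08
position: [0.475, 0.2035, 0.1172]
tool_rot: [-3.142, -0.0, 2.8]
force: [-1.1, 1.5, 0.5]
grip_width: 0.0102
```

```bash
python3 -c "
from h import *
avg()"
```

```text
23.475 [ 0.475   0.2035  0.1173 -1.031   0.7703  1.5486  0.0569  0.1839 -0.0121] sd 0.55
```

Contact found (Fz rose about 2.5 N). Press some 4 mm further.

Call:
move_arm:
  jaw: [255,255,255,255]
  dp:
    - [0,0,0.002]
    - [0,0,0.0015]
    - [0,0,0.0015]
    - [0,0,0]
  rotation:
    - [0,0,0]
    - [0,0,0]
    - [0,0,0]
    - [0,0,0]

```text
clock: 23.98
position: [0.475, 0.2035, 0.1132]
tool_rot: [-3.142, -0.0, 2.8]
force: [-0.8, 1.7, 2.7]
grip_width: 0.0101
```

```bash
python3 -c "
from h import *
avg()"
```

```text
24.375 [ 0.475   0.2035  0.1133 -1.7494  0.918   2.8665  0.1565  0.2937  0.023 ] sd 0.31
```

Call:
move_arm:
  jaw: [255,255,255,255,255,255,255,255,255,255]
  dp:
    - [0,0,0.001]
    - [0,0,0]
    - [0,0,0]
    - [0,0,0]
    - [0,0,0]
    - [0,0,0]
    - [0,0,0]
    - [0,0,0]
    - [0,0,0]
    - [0,0,0]
  rotation:
    - [0,0,0]
    - [0,0,0]
    - [0,0,0]
    - [0,0,0]
    - [0,0,0]
    - [0,0,0]
    - [0,0,0]
    - [0,0,0]
    - [0,0,0]
    - [0,0,0]

```text
clock: 25.62
position: [0.475, 0.2035, 0.1125]
tool_rot: [-3.142, -0.0, 2.799]
force: [-2.6, 1.5, 2.9]
grip_width: 0.0104
```

```bash
python3 -c "
from h import *
R=avg(4)
p=(.475,.2035,.1125)
rows([(.475,.2035,.26,160.4,6),(.5631,-.1602,.26,160.4,12)],255,(p,160.4))"
```

```text
25.825 [ 0.4751  0.2035  0.1125 -1.7067  1.208   3.2481  0.1668  0.3273  0.049 ] sd 0.39
{"jaw": [255, 255, 255, 255, 255, 255, 255, 255, 255, 255], "dp": [[0.0, 0.0, -0.0307], [0.0, 0.0, -0.0307], [0.0, 0.0, -0.0307], [0.0, 0.0, -0.0307], [0.0, 0.0, -0.0307], [0.0, 0.0, -0.0307], [-0.0214, -0.0326, -0.0], [-0.0214, -0.0326, -0.0], [-0.0214, -0.0326, -0.0], [-0.0214, -0.0326, -0.0]], "rotation": [[0, 0, -0.0], [0, 0, -0.0], [0, 0, 0.0], [0, 0, -0.0], [0, 0, -0.0], [0, 0, -0.0], [0, 0, -0.0], [0, 0, -0.0], [0, 0, -0.0], [0, 0, -0.0]]}
{"jaw": [255, 255, 255, 255, 255, 255, 255, 255], "dp": [[-0.0214, -0.0326, -0.0], [-0.0214, -0.0326, -0.0], [-0.0214, -0.0326, -0.0], [-0.0214, -0.0326, -0.0], [-0.0214, -0.0326, -0.0], [-0.0214, -0.0326, -0.0], [-0.0214, -0.0326, -0.0], [-0.0214, -0.0326, -0.0]], "rotation": [[0, 0, -0.0], [0, 0, -0.0], [0, 0, -0.0], [0, 0, -0.0], [0, 0, -0.0], [0, 0, -0.0], [0, 0, -0.0], [0, 0, -0.0]]}
```

Held over a second at about 4.2 N (roughly 6.5 mm). Draw out and return over the rest.

Call:
move_arm:
  jaw: [255,255,255,255,255,255,255,255,255,255]
  dp:
    - [0,0,-0.015]
    - [0,0,-0.03]
    - [0,0,-0.035]
    - [0,0,-0.035]
    - [0,0,-0.035]
    - [0,0,-0.0345]
    - [-0.0214,-0.0326,0]
    - [-0.0214,-0.0326,0]
    - [-0.0214,-0.0326,0]
    - [-0.0214,-0.0326,0]
  rotation:
    - [0,0,0]
    - [0,0,0]
    - [0,0,0]
    - [0,0,0]
    - [0,0,0]
    - [0,0,0]
    - [0,0,0]
    - [0,0,0]
    - [0,0,0]
    - [0,0,0]

```text
clock: 27.08
position: [0.5047, 0.081, 0.2608]
tool_rot: [3.141, 0.0, 2.799]
force: [0.3, 0.1, -0.6]
grip_width: 0.0102
```

Call:
move_arm:
  jaw: [255,255,255,255,255,255,255,255,255,255]
  dp:
    - [-0.0214,-0.0326,0]
    - [-0.0214,-0.0326,0]
    - [-0.0214,-0.0326,0]
    - [-0.0214,-0.0326,0]
    - [-0.0214,-0.0326,0]
    - [-0.0214,-0.0326,0]
    - [-0.0214,-0.0326,0]
    - [-0.0214,-0.0326,0]
    - [0,0,0]
    - [0,0,0]
  rotation:
    - [0,0,0]
    - [0,0,0]
    - [0,0,0]
    - [0,0,0]
    - [0,0,0]
    - [0,0,0]
    - [0,0,0]
    - [0,0,0]
    - [0,0,0]
    - [0,0,0]

```text
clock: 28.32
position: [0.5634, -0.1598, 0.2604]
tool_rot: [3.141, -0.0, 2.8]
force: [0.4, 0.5, -0.4]
grip_width: 0.0104
```

```bash
python3 - <<'E'
from h import *
t=grab_frame("scene");u=grab_frame("top");s=bot.observe()
print(s["clock"],np.round(s["position"],4),np.round(np.degrees(s["tool_rot"]),2),np.round(s["force"],2))
p=s["position"];a=s["tool_rot"][2]+np.pi;e=np.array([np.cos(a),np.sin(a),0])
o=np.array(p)+[0,0,.019]
for q in(o-.078*e,o+.078*e,o+.078*e-[0,0,.102]):
    k=proj("scene",q);cv2.circle(t,tuple(map(int,k)),2,(0,0,255),1);print(k)
cv2.imwrite("pics/w7.png",np.hstack([cv2.resize(t[80:230,190:330],(448,480),interpolation=2),cv2.resize(u[140:240,215:305],(352,480),interpolation=2)]))
E
```

```text
28.425 [ 0.5636 -0.1593  0.2604] [179.98   0.   160.46] [-0.23  0.14 -0.21]
[285.20599318 113.19941132]
[230.96706903 118.07806147]
[236.03571175 148.48727086]
```

View pics/w7.png

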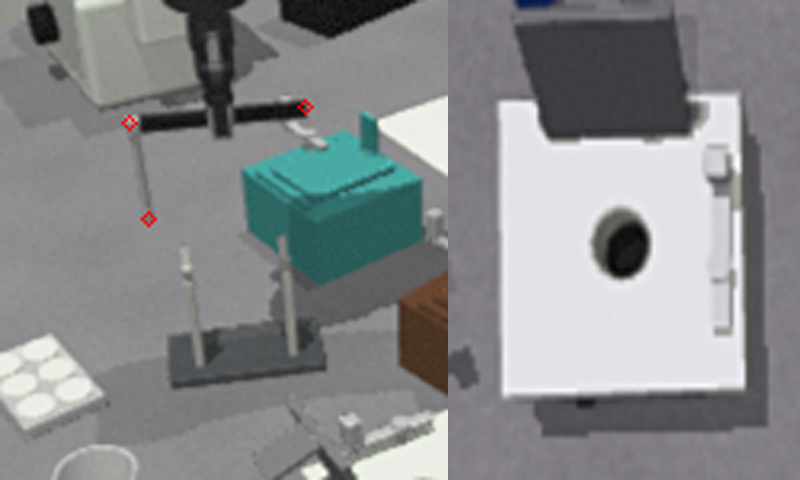

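Probe level, predicted points on its ends; lid and latch are open. Lower into the notches.

Call:
move_arm:
  jaw: [255,255,255,255,255,255,255,255]
  dp:
    - [0,0,0.0317]
    - [0,0,0.0317]
    - [0,0,0.0317]
    - [0,0,0.0317]
    - [0,0,0.0317]
    - [0,0,0.025]
    - [0,0,0.0067]
    - [0,0,0]
  rotation:
    - [0,0,0]
    - [0,0,0]
    - [0,0,0]
    - [0,0,0]
    - [0,0,0]
    - [0,0,0]
    - [0,0,0]
    - [0,0,0]

```text
clock: 29.42
position: [0.5638, -0.1599, 0.1083]
tool_rot: [3.142, 0.0, 2.8]
force: [-0.7, 0.9, -0.3]
grip_width: 0.0104
```

Call:
move_arm:
  jaw: [255,255,255,255,255]
  dp:
    - [0,0,0.0015]
    - [0,0,0.0015]
    - [0,0,0.0012]
    - [0,0,0]
    - [0,0,0]
  rotation:
    - [0,0,0]
    - [0,0,0]
    - [0,0,0]
    - [0,0,0]
    - [0,0,0]

```text
clock: 30.05
position: [0.5636, -0.1603, 0.1046]
tool_rot: [-3.142, 0.0, 2.8]
force: [0.4, -0.4, -0.6]
grip_width: 0.0102
```

Call:
move_arm:
  jaw: [255,255,255,255]
  dp:
    - [0,0,0.0008]
    - [0,0,0.0006]
    - [0,0,0]
    - [0,0,0]
  rotation:
    - [0,0,0]
    - [0,0,0]
    - [0,0,0]
    - [0,0,0]

```text
clock: 30.55
position: [0.5637, -0.1603, 0.1043]
tool_rot: [3.142, 0.0, 2.799]
force: [-5.9, 1.4, 15.0]
grip_width: 0.0103
```

```bash
python3 -c "
from h import *
avg(4)"
```

```text
30.75 [ 0.5637 -0.1603  0.1043 -5.7006  1.4079 14.954   0.3056  1.12   -0.0291] sd 0.52
```

Seated (15 N). Ease off slightly, release slowly, and lift.

Call:
move_arm:
  jaw: [255,255,215,200,180,150,120,100]
  dp:
    - [0,0,-0.0008]
    - [0,0,0]
    - [0,0,0]
    - [0,0,0]
    - [0,0,0]
    - [0,0,0]
    - [0,0,0]
    - [0,0,0]
  rotation:
    - [0,0,0]
    - [0,0,0]
    - [0,0,0]
    - [0,0,0]
    - [0,0,0]
    - [0,0,0]
    - [0,0,0]
    - [0,0,0]

```text
clock: 31.75
position: [0.5636, -0.1602, 0.1041]
tool_rot: [-3.142, 0.0, 2.8]
force: [-0.4, -0.6, 0.2]
grip_width: 0.0519
```

Call:
move_arm:
  jaw: [100,100,100,100,100,100,100]
  dp:
    - [0,0,-0.02]
    - [0,0,-0.04]
    - [0,0,-0.045]
    - [0,0,-0.045]
    - [0,0,-0.045]
    - [0,0,0]
    - [0,0,0]
  rotation:
    - [0,0,0]
    - [0,0,0]
    - [0,0,0]
    - [0,0,0]
    - [0,0,0]
    - [0,0,0]
    - [0,0,0]

```text
clock: 32.62
position: [0.5634, -0.1602, 0.2603]
tool_rot: [3.142, 0.0, 2.8]
force: [0.5, 0.3, -0.5]
grip_width: 0.0518
```

```bash
python3 - <<'E'
from h import *
t=grab_frame("scene");c=calibration("wrist");u=grab_frame("wrist");s=bot.observe()
print(s["clock"],np.round(s["position"],4),s["grip_width"])
a=np.radians(-19.5);e=np.array([np.cos(a),np.sin(a),0]);o=np.array([.5635,-.16,.122])
for q in(o-.078*e,o+.078*e,o+.078*e-[0,0,.102]): cv2.circle(t,tuple(map(int,proj("scene",q))),2,(0,0,255),1)
for q in(o-.078*e,o+.084*e): cv2.circle(u,tuple(map(int,proj("wrist",q+[0,0,.007],c))),4,(0,0,255),1)
cv2.imwrite("pics/w8.png",np.hstack([cv2.resize(t[130:290,190:370],(450,400),interpolation=2),cv2.resize(u[:,160:500],(340,400))]))
E
```

```text
32.725 [ 0.5632 -0.1601  0.2595] 0.05241043780148884
```

View pics/w8.png

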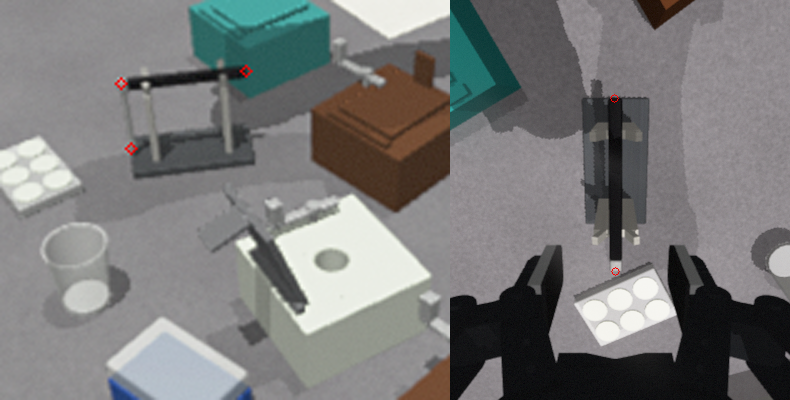

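The probe lies in both notches where it started, lid and latch are open, and the arm is clear. Hand in.

```bash
python3 -c "
from h import *
print(workorder.job_done())"
```

```text
the job is handed in; nothing more can be done
None
```

I finished the whole job and handed it in at about 33 s of robot time, well inside the 72 s limit. The hand-in reports no verdict, so what follows is what I could check myself.

- **Latch and lid:** I swung the latch lever about 1.5 rad, clear of the lid. Then I tipped the lid back by its tab until it rested well past upright. Both still looked open in the last pictures.
- **Dip:** The sprung floor was about 50 mm below the mouth. I pressed it at about 4 N for over a second, which works out to roughly 6 to 7 mm of travel. That travel is inferred from the force and how far the arm moved, because the floor's position can't be read directly. The force stayed below the roughly 6 N that would mean the stop.
- **Probe:** I lowered it into the notches while still gripping it, felt 15 N as it seated, then let go and backed away. The last scene and wrist pictures show it in both notches with the tip hanging down. Its ends and tip match where it started.
- **Other things on the bench:** The beaker, tip box and well plate look undisturbed. I judged this by eye and did not measure it.

No check failed. The wrist force readings were noisy, around 0.4 N, and some readings during the descent looked briefly like contact. Averaging them showed it was noise.

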